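Park the index plunger of the ring-mould table

ROBOT

A 6-joint arm with a two-finger parallel gripper is mounted at the origin on a cart in front of the work surface, level with it; the furniture and walls round the work are solid. World frame = base frame: x ahead of the robot, y to its left, z up, the work surface at z = 0. Lengths are in mm, angles in rad, forces in N, time in s.
With the tool pointing down it reaches from about 350 to 725 mm from the base axis. Payload 4.3 kg.
Tool frame: the origin (TCP) lies at the very end of the fingers, on their centre line; the grasp point (between the pads) lies 19 mm behind it; z points along the fingers, y is the direction in which the jaws open and shut (so a half turn about z gives the same grasp; the last joint's range is limited). The gripper opens to 85 mm and grips with 20 to 120 N. Pads are 22 mm wide; open, the fingers measure 114 mm over their backs; the gripper's body (76 mm by 85 mm) begins 54 mm behind the grasp point. The pads swing forward as they close: fully open they stand 13 mm farther back than shut.
Start: joints at [1.067, 0.377, 0.081, 1.274, 0, 1.46], TCP at [220.638, 531.023, 231.329] pointing down, gripper open.
Joint ranges: [-2.72, 2.72], [-0.84, 1.66], [-1.02, 1.22], [-1.77, 2.12], [-1.37, 1.28], [-3.14, 3.14]. Speed limits (rad/s): [2.57, 2.57, 3.14, 3.14, 3.14, 3.14].

INTERFACE

Orientations are given as a unit quaternion [w, x, y, z].
In Python, from workcell import manip, cams gives the robot as it stands. The module is installed in compiled form; this text tells all that it offers.
- The arm moves only by the tool step_arm, never from a script. Its arguments are lists of equal length, an entry for each row: "dp": the shift along the tool's x, y, z in cm, a list of three; "dr": the turn, a rotation vector about the tool's x, y, z in degrees, a list of three; "fingers": the closure, from 0 (fully open) to 1 (shut). In form: {"dp": [[dx, dy, dz], ...], "dr": [[ax, ay, az], ...], "fingers": [fingers, ...]}. A call has 1 to 20 rows; each row is the pose to reach, as a shift and turn from the pose commanded when the call began, along the tool's axes at that moment; what a row does not reach only later rows make up. A row lasts 1/12 s, in which the tool goes at most 41.7 mm and 7.16 degrees, less where a joint would pass 70% of its speed; a pose out of reach is approached as far as the arm can. A call with a gripper value outside its range is refused whole. The fingers move at their own pace and stop on an object; "squeeze" is the grip in N (left out, the last holds). Time passes only in rows, so rows that repeat a pose let the fingers close. It gives the time, the measured TCP pose, the force and the opening at its end, in the units of the state.
- manip.get_state(): the state, without advancing time (a new reading comes with each control period).
- cams.capture(name): name is "side" or "top"; returns the picture (384x512x3 uint8, blue, green, red); there is no depth.
- cams.camera_params(name): a dict with "vfov" (degrees; the focal length in pixels is half the picture's height over the tangent of half this angle, whatever the lens; pixels are square), "cx", "cy" (the principal point, pixels), "dist" ([k1, k2, p1, p2, k3] as OpenCV has them; the pictures are not rectified), "T" (4x4, takes a point from camera to world coordinates). Camera axes: x right, y down, z forward; pixel columns grow to the right and rows downward; lengths in mm; the calibration is good to about 2 mm. A picture is of the moment at which its call begins. camera_params takes no time and is no camera call.
- manip.hand_in(): hands the job in, once; it reports no verdict.
The state is a dict: "time": time; "q": joint angles; "qd": joint speeds; "joint_efforts": joint torques, N m; "tool_pos": TCP position; "eef_rot": TCP orientation; "ft_force": force on the tool from outside, world axes, zero at the start; "wrist_torque": the same for the moment, N m; "grip_width": finger opening in mm.
Only numpy, scipy, OpenCV 4.12 (cv2) and the standard library are available. Lean on these libraries where they do the work, as an engineer would, in place of code of your own. Each camera call takes 0.05 s, during which the arm holds its last target.

TASK

The round indexing table that carries the steel ring mould is locked by a sprung plunger with a red T-handle. Pull that plunger up, give it a quarter turn so that its cross pin drops into the rest notch, and let go, so that it stays retracted and the table is free to turn. Leave the plunger of the other table, the one with the mortar cube, engaged.

Things in the scene. Friction and masses are not known exactly. Their poses are not given: they have to be found in the camera images.
- ring_bar (a point): centre of the red T-handle bar, 52 mm long (x axis) x 13 wide (y) x 16 high, on the vertical plunger of the fixed green stand whose 160 mm round table holds the grey ring mould (93 mm wide). Engaged, 125 mm above the worktop; stand and mould stay below 98 mm. Neck under the bar 11 mm. Plunger axis 68 mm from the table axis. An identical stand with a 40 mm grey cube is beside it, left or right
- ring_plunger (a joint): lift of that plunger, m: 0 engaged, its 26 mm cross pin (parallel to the bar, 39 mm below its centre) in the collar's slot; 0.022 upper stop. Spring pushes down, 5 N at 0, 10 N at the stop. Below 0.012 the handle cannot turn; above 0.015 the pin clears the rest notch's rims; parked in the notch about 0.012
- ring_handle (a joint): turn of that handle about the vertical, rad: about 0 engaged; positive anticlockwise from above; stops at +-1.95. The rest notch is reached at +1.57 or -1.57, either serves; it takes the pin up to some 15 degrees off. Let go elsewhere, the plunger may spring back down
- cube_plunger (a joint): lift in m of the plunger on the other table, the one with the mortar cube: 0 engaged, and it must stay so

How it is judged (in metres and radians):
At the end, for the whole second after the job is handed in: The ring-mould table's plunger rests by itself in the rest notch: lifted 9 to 14.5 mm, at rest, its handle a quarter turn (within 25 degrees, clockwise or anticlockwise) from the engaged position; the mortar-cube table's plunger is still down within 4 mm (value of joint ring_plunger between 0.009 and 0.0145 m and (value of joint ring_handle between 1.13 and 2 rad or value of joint ring_handle between -2 and -1.13 rad) and velocity of joint ring_plunger between -0.01 and 0.01 m/s and value of joint cube_plunger below 0.004 m); the robot touches nothing.
It fails at once if the plunger of the mortar-cube table is lifted by more than 6 mm (value of joint cube_plunger above 0.006 m).
It also fails if it takes over 32 s, if anything falls off the work surface, if the arm or the gripper's body presses on something with over 40 N, if the wrist force passes 120 N, or if a joint passes its speed limit or range.

## Working session

There is one attempt and no reset: what is moved stays moved. The work goes in short steps, Python scripts to look and compute and a tool call to move; the robot and the scene stay as the last step left them, time stands still between calls to the robot, and variables do not carry over. Pictures are saved under pics/ and viewed, and the job is handed in when it is done.

Besides the shell and the picture viewer there is one more tool, called after ">>>" as name(argument=value, ...), one argument or row to a line, values as JSON. step_arm: Moves the arm, as the interface text tells. Its arguments: {"type":"object","properties":{"dp":{"type":"array"},"dr":{"type":"array"},"fingers":{"type":"array"},"squeeze":{"type":"number"}},"required":["dp","dr","fingers"]}

```bash
mkdir -p pics
python3 - <<'E'
from workcell import manip, cams
import cv2
s=manip.get_state(); print({k:s[k] for k in ("time","tool_pos","eef_rot","grip_width","ft_force")})
for n in ("top","side"):
    cv2.imwrite(f"pics/{n}0.png",cams.capture(n)); print(n,cams.camera_params(n))
E
```

```text
{'time': 0.0, 'tool_pos': array([220.31302237, 530.4464946 , 230.38145675]), 'eef_rot': array([-3.10506635e-04,  1.95631248e-01,  9.80677038e-01, -9.30237404e-04]), 'grip_width': 85.31995074700811, 'ft_force': array([ 0.5165077 ,  0.56410484, -1.02848953])}
top {'vfov': 43.85487451836872, 'cx': 249.74623265011357, 'cy': 193.78799810983537, 'dist': array([-0.1069765,  0.       ,  0.       ,  0.       ,  0.       ]), 'T': array([[-5.96373537e-04, -9.97274539e-01,  7.37776234e-02,
         4.34647562e+02],
       [-9.99904687e-01,  1.61234351e-03,  1.37119141e-02,
         9.43222695e+01],
       [-1.37934977e-02, -7.37624140e-02, -9.97180448e-01,
         9.35835175e+02],
       [ 0.00000000e+00,  0.00000000e+00,  0.00000000e+00,
         1.00000000e+00]])}
side {'vfov': 44.36415038213046, 'cx': 248.7088783698928, 'cy': 188.30327773161125, 'dist': array([-0.18648187,  0.        ,  0.        ,  0.        ,  0.        ]), 'T': array([[-7.53482473e-02,  8.06489286e-01, -5.86427893e-01,
         1.07489297e+03],
       [ 9.97125884e-01,  5.62720999e-02, -5.07289003e-02,
         1.60542927e+02],
       [-7.91278560e-03, -5.88564765e-01, -8.08411347e-01,
         8.91100192e+02],
       [ 0.00000000e+00,  0.00000000e+00,  0.00000000e+00,
         1.00000000e+00]])}
```

View pics/top0.png

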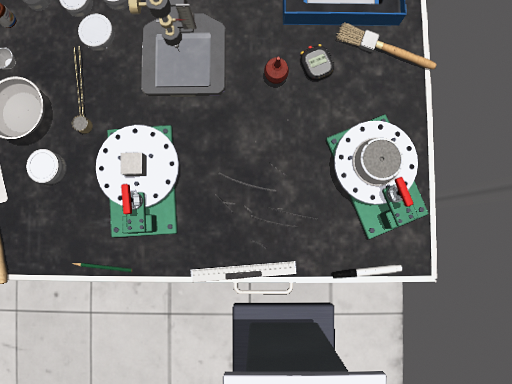

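View pics/side0.png

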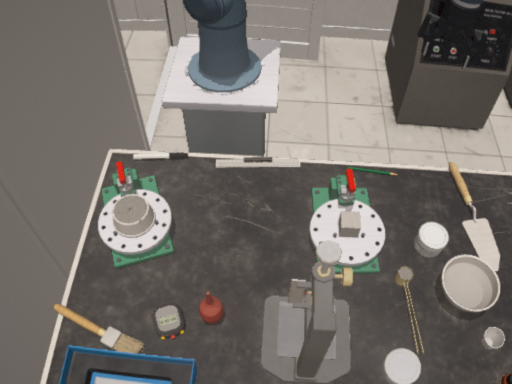

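The top view shows the ring mould stand at about (380,165), with its red bar near (404,192). The cube stand is at about (137,165), with its bar near (127,198). I'll enlarge the ring bar.

Run:
```python
import cv2
a=cv2.imread("pics/top0.png")[150:240,330:440]; b=cv2.imread("pics/side0.png")[150:240,85:195]
for n,i in(("a",a),("b",b)): cv2.imwrite(f"pics/c_{n}.png",cv2.resize(i,None,fx=7,fy=6.6666,interpolation=cv2.INTER_CUBIC))
```

```text
(no output)
```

View pics/c_a.png

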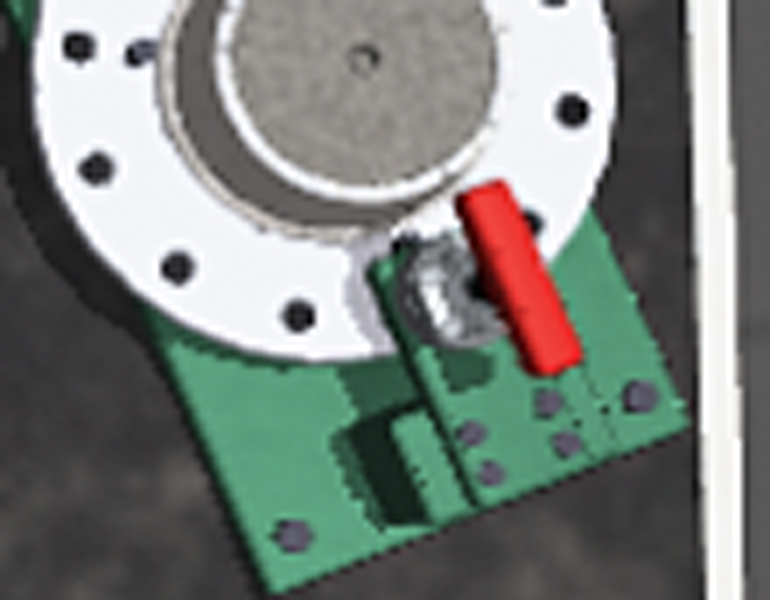

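View pics/c_b.png

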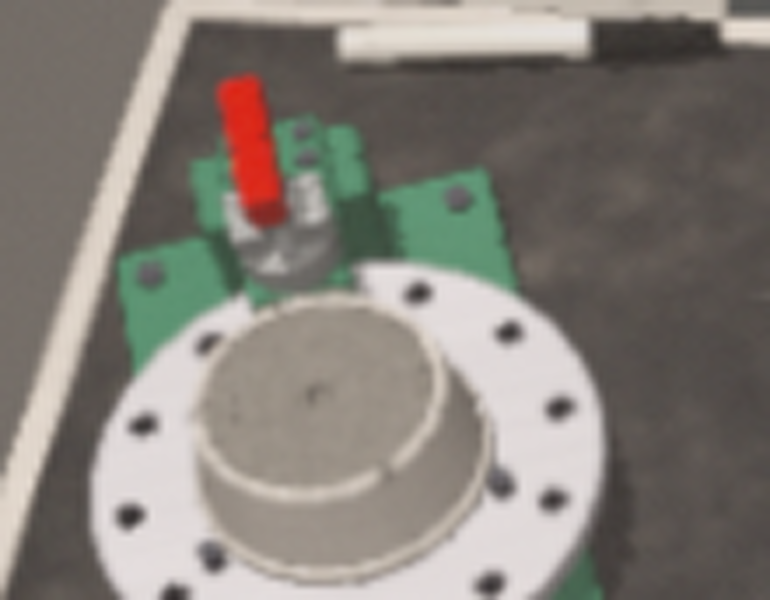

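```bash
cat > h.py <<'E'
import numpy as np, cv2
from workcell import manip, cams
def ray(n,uv):
    p=cams.camera_params(n); f=192/np.tan(np.radians(p["vfov"]/2))
    K=np.array([[f,0,p["cx"]],[0,f,p["cy"]],[0,0,1]])
    x=cv2.undistortPoints(np.array([[uv]],float),K,p["dist"])[0,0]
    T=p["T"]; return T[:3,3],T[:3,:3]@np.array([x[0],x[1],1])
def onz(n,uv,z):
    o,d=ray(n,uv); return o+d*(z-o[2])/d[2]
def proj(n,X):
    p=cams.camera_params(n); f=192/np.tan(np.radians(p["vfov"]/2))
    K=np.array([[f,0,p["cx"]],[0,f,p["cy"]],[0,0,1]])
    W=np.linalg.inv(p["T"]); return cv2.projectPoints(np.atleast_2d(X).astype(float),cv2.Rodrigues(W[:3,:3])[0],W[:3,3],K,p["dist"])[0][:,0]
def tri(a,b):
    o1,d1=ray("top",a);o2,d2=ray("side",b)
    s=np.linalg.lstsq(np.c_[d1,-d2],o2-o1,rcond=None)[0]
    return (o1+s[0]*d1+o2+s[1]*d2)/2, np.linalg.norm(o1+s[0]*d1-o2-s[1]*d2)
E
python3 - <<'E'
from h import *
A=lambda x,y:(330+x/7-.43,150+y/6.667-.43)
B=lambda x,y:(85+x/7-.43,150+y/6.667-.43)
P=[onz("top",A(*c),133) for c in((480,189),(560,366))]
Q=[onz("side",B(*c),133) for c in((240,78),(263,205))]
for R in(P,Q):
    d=R[0]-R[1]; print(R,(R[0]+R[1])/2,np.linalg.norm(d),np.degrees(np.arctan2(d[1],d[0])))
print(tri(A(520,277),B(251,141)))
# table centre check: mould top centre pixel
print(tri(A(364,58),B(315,393)))
E
```

```text
[array([ 520.73869841, -147.40998652,  133.        ]), array([ 475.42093058, -166.08715395,  133.        ])] [ 498.07981449 -156.74857024  133.        ] 49.015677732553115 22.398412863128005
[array([ 473.48219982, -166.73730719,  133.        ]), array([ 522.8312839, -147.4840719,  133.       ])] [ 498.15674186 -157.11068955  133.        ] 52.97187148072616 -158.68706925412553
(array([ 498.22200116, -157.01448752,  132.77426332]), np.float64(0.39722984617446555))
(array([ 561.26137543, -132.16528594,   87.90153828]), np.float64(1.0641368539562805))
```

Run:
```python
from h import *
from scipy.spatial.transform import Rotation as R
s=manip.get_state(); q=s["eef_rot"]; r=R.from_quat([*q[1:],q[0]])
y=np.radians(112); ty=np.array([np.cos(y),np.sin(y),0]); tz=np.array([0,0,-1.]); T=R.from_matrix(np.c_[np.cross(ty,tz),ty,tz])
for c in([220.638,531.023,231.329],s["tool_pos"]):
    print(r.inv().apply(np.array([498.2,-157,180])-c)/10, (r.inv()*T).as_rotvec(degrees=True))
```

```text
[-52.03421251 -52.87445118   5.21947573] [ -0.09521314  -0.05159384 -44.56528321]
[-52.03915322 -52.8123546    5.13095556] [ -0.09521314  -0.05159384 -44.56528321]
```

>>> step_arm(
  dp=[
    [-52,-52.8,0],
    [-52,-52.8,0],
    [-52,-52.8,0],
    [-52,-52.8,0],
    [-52,-52.8,0],
    [-52,-52.8,0],
    [-52,-52.8,0],
    [-52,-52.8,0],
    [-52,-52.8,0],
    [-52,-52.8,0],
    [-52,-52.8,0],
    [-52,-52.8,0],
    [-52,-52.8,0],
    [-52,-52.8,0],
    [-52,-52.8,0],
    [-52,-52.8,0],
    [-52,-52.8,0],
    [-52,-52.8,0],
    [-52,-52.8,0],
    [-52,-52.8,0],
  ],
  dr=[
    [0,0,-44.6],
    [0,0,-44.6],
    [0,0,-44.6],
    [0,0,-44.6],
    [0,0,-44.6],
    [0,0,-44.6],
    [0,0,-44.6],
    [0,0,-44.6],
    [0,0,-44.6],
    [0,0,-44.6],
    [0,0,-44.6],
    [0,0,-44.6],
    [0,0,-44.6],
    [0,0,-44.6],
    [0,0,-44.6],
    [0,0,-44.6],
    [0,0,-44.6],
    [0,0,-44.6],
    [0,0,-44.6],
    [0,0,-44.6],
  ],
  fingers=[0,0,0,0,0,0,0,0,0,0,0,0,0,0,0,0,0,0,0,0],
)

```text
time: 1.77
tool_pos: [498.9, -159.0, 230.4]
eef_rot: [-0.0, -0.189, 0.982, 0.0]
ft_force: [-0.5, -0.0, 0.2]
grip_width: 85.4
```

>>> step_arm(
  dp=[
    [0,0,3],
    [0,0,3],
    [0,0,3],
    [0,0,3],
  ],
  dr=[
    [0,0,0],
    [0,0,0],
    [0,0,0],
    [0,0,0],
  ],
  fingers=[0,0,0,0],
)

```text
time: 2.1
tool_pos: [497.8, -154.8, 201.9]
eef_rot: [-0.0, -0.192, 0.981, 0.0]
ft_force: [-0.4, -0.2, -0.2]
grip_width: 85.1
```

Run:
```python
from h import *
s=manip.get_state(); print(s["time"],s["tool_pos"],s["q"])
from scipy.spatial.transform import Rotation as R
q=s["eef_rot"]; r=R.from_quat([*q[1:],q[0]])
print(r.inv().apply(np.array([498.2,-157,106])-s["tool_pos"])/10)
i=cams.capture("side"); cv2.imwrite("pics/side1.png",cv2.resize(i[90:290,50:300],(800,640))[:600])
```

```text
2.1 [ 497.752125   -154.84054896  201.866282  ] [-4.23500547e-01  2.79437298e-01 -1.34260990e-01  1.15795237e+00
  2.96253148e-04 -8.09571081e-01]
[ 0.03622998 -0.22480404  9.58646071]
```

View pics/side1.png

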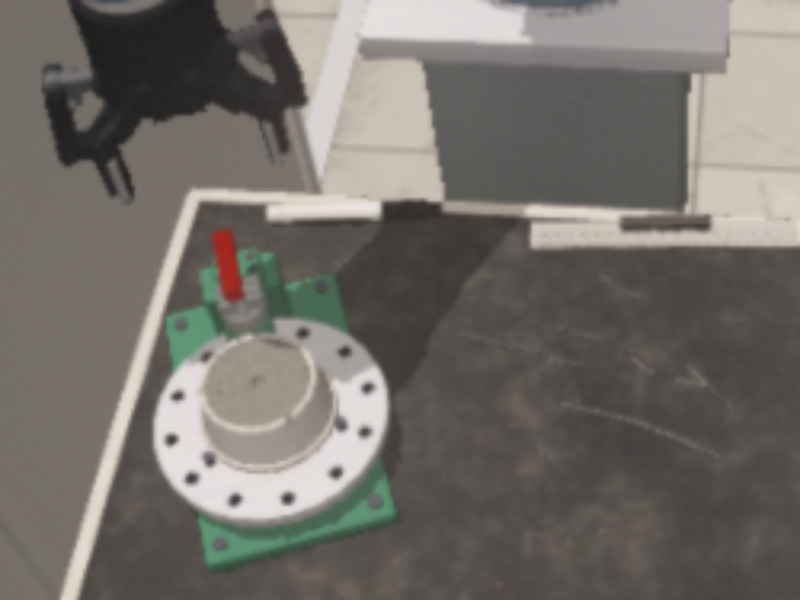

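The gripper is open above the red bar, which is at about (228,265) in the crop, and the jaws lie across it. I'm descending to grasp height.

>>> step_arm(
  dp=[
    [0,-0.1,3],
    [0,-0.1,6],
    [0,-0.1,8],
    [0,-0.1,9],
    [0,-0.1,9.6],
    [0,-0.1,9.6],
    [0,-0.1,9.6],
    [0,-0.1,9.6],
  ],
  dr=[
    [0,0,0],
    [0,0,0],
    [0,0,0],
    [0,0,0],
    [0,0,0],
    [0,0,0],
    [0,0,0],
    [0,0,0],
  ],
  fingers=[0,0,0,0,0,0,0,0],
)

```text
time: 2.82
tool_pos: [499.9, -157.5, 107.0]
eef_rot: [0.001, -0.191, 0.982, -0.001]
ft_force: [-0.0, 0.1, -0.2]
grip_width: 85.2
```

Run:
```python
from h import *
s=manip.get_state(); print(s["time"],s["tool_pos"],s["ft_force"])
from scipy.spatial.transform import Rotation as R
q=s["eef_rot"]; r=R.from_quat([*q[1:],q[0]])
print(r.inv().apply(np.array([498.2,-157,106])-s["tool_pos"])/10)
i=cams.capture("side"); cv2.imwrite("pics/side2.png",cv2.resize(i[110:230,60:220],(800,600),interpolation=cv2.INTER_CUBIC))
```

```text
2.8167 [ 499.93630594 -157.50369492  106.95133833] [-0.01438836  0.13991178 -0.21208644]
[0.14223088 0.11206268 0.09459096]
```

View pics/side2.png

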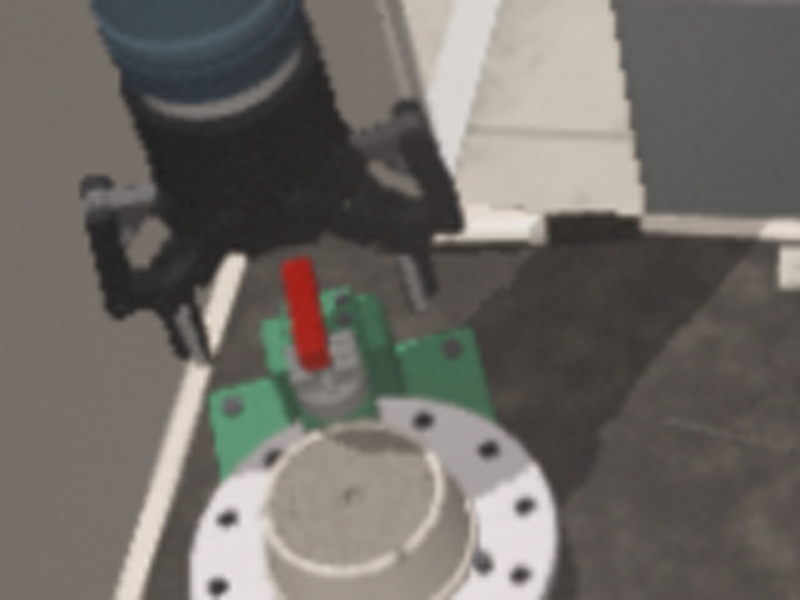

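The fingers straddle the bar, with tips at about (205,358) and (422,305) and the bar centre at about (305,315). Now I'll close.

>>> step_arm(
  dp=[
    [0,0,0],
    [0,0,0],
    [0,0,0],
    [0,0,0],
    [0,0,0],
    [0,0,0],
    [0,0,0],
    [0,0,0],
    [0,0,0],
    [0,0,0],
    [0,0,0],
    [0,0,0],
  ],
  dr=[
    [0,0,0],
    [0,0,0],
    [0,0,0],
    [0,0,0],
    [0,0,0],
    [0,0,0],
    [0,0,0],
    [0,0,0],
    [0,0,0],
    [0,0,0],
    [0,0,0],
    [0,0,0],
  ],
  fingers=[1,1,1,1,1,1,1,1,1,1,1,1],
  squeeze=60,
)

```text
time: 3.87
tool_pos: [499.0, -157.6, 105.5]
eef_rot: [0.0, -0.191, 0.982, -0.001]
ft_force: [1.4, -5.1, -0.6]
grip_width: 12.0
```

>>> step_arm(
  dp=[
    [0,0,-0.4],
    [0,0,-0.8],
    [0,0,-1.2],
    [0,0,-1.6],
    [0,0,-1.8],
    [0,0,-1.8],
    [0,0,-1.8],
    [0,0,-1.8],
  ],
  dr=[
    [0,0,0],
    [0,0,0],
    [0,0,0],
    [0,0,0],
    [0,0,0],
    [0,0,0],
    [0,0,0],
    [0,0,0],
  ],
  fingers=[1,1,1,1,1,1,1,1],
)

```text
time: 4.53
tool_pos: [498.6, -157.4, 122.1]
eef_rot: [-0.0, -0.191, 0.982, -0.0]
ft_force: [3.8, -7.1, -9.6]
grip_width: 11.7
```

Run:
```python
from h import *
s=manip.get_state(); print(s["time"],s["tool_pos"],s["ft_force"],s["wrist_torque"],s["grip_width"])
i=cams.capture("side"); cv2.imwrite("pics/side3.png",cv2.resize(i[130:210,70:177],(800,600),interpolation=cv2.INTER_CUBIC))
```

```text
4.5333 [ 498.5560324  -157.4110456   122.09106914] [ 3.75188333 -7.05229454 -9.6238098 ] [-1.22985074 -0.83763168  0.03399384] 11.664673167451303
```

View pics/side3.png

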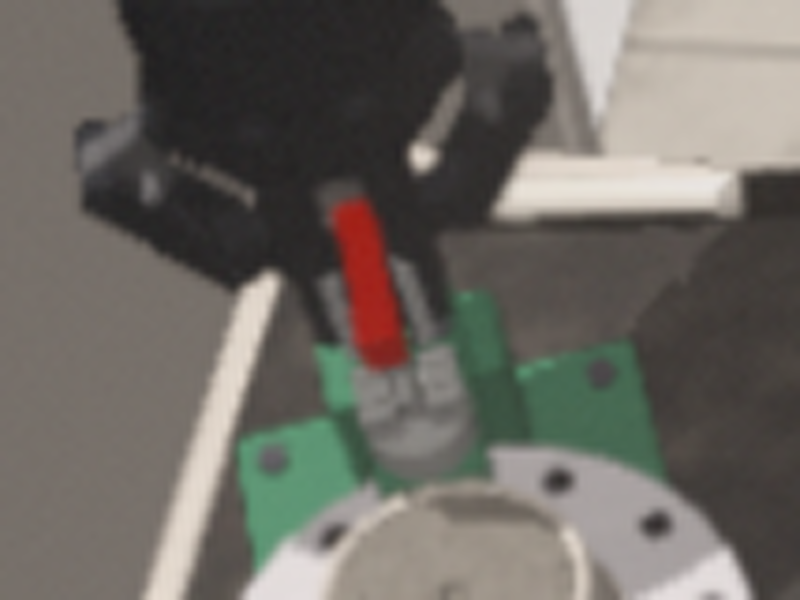

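The spring force of 9.6 N agrees with about 18 mm of lift. The bar is visibly raised and firmly held. Next is the quarter turn clockwise.

>>> step_arm(
  dp=[
    [0,-0.05,0],
    [0,-0.05,0],
    [0,-0.05,0],
    [0,-0.05,0],
    [0,-0.05,0],
    [0,-0.05,0],
    [0,-0.05,0],
    [0,-0.05,0],
    [0,-0.05,0],
    [0,-0.05,0],
    [0,-0.05,0],
    [0,-0.05,0],
    [0,-0.05,0],
    [0,-0.05,0],
    [0,-0.05,0],
    [0,-0.05,0],
    [0,-0.05,0],
    [0,-0.05,0],
    [0,-0.05,0],
    [0,-0.05,0],
  ],
  dr=[
    [0,0,6],
    [0,0,12],
    [0,0,18],
    [0,0,24],
    [0,0,30],
    [0,0,36],
    [0,0,42],
    [0,0,48],
    [0,0,54],
    [0,0,60],
    [0,0,66],
    [0,0,72],
    [0,0,78],
    [0,0,84],
    [0,0,90],
    [0,0,90],
    [0,0,90],
    [0,0,90],
    [0,0,90],
    [0,0,90],
  ],
  fingers=[1,1,1,1,1,1,1,1,1,1,1,1,1,1,1,1,1,1,1,1],
)

```text
time: 6.25
tool_pos: [498.4, -158.5, 122.0]
eef_rot: [-0.0, 0.559, 0.829, -0.001]
ft_force: [3.0, -8.4, -8.8]
grip_width: 12.1
```

Run:
```python
from h import *
s=manip.get_state(); print(s["time"],s["tool_pos"],s["ft_force"],s["wrist_torque"],s["grip_width"],s["q"])
for n,(a,b,c,d) in (("side",(130,210,70,177)),("top",(150,240,340,460))):
    i=cams.capture(n); cv2.imwrite(f"pics/{n}4.png",cv2.resize(i[a:b,c:d],(800,600),interpolation=cv2.INTER_CUBIC))
```

```text
6.25 [ 498.43071183 -158.52617299  122.03766732] [ 2.97751345 -8.39491108 -8.76101268] [-1.58434999 -0.63546297 -0.02580752] 12.054213029971285 [-0.42786712  0.33365392 -0.27396138  0.96381999 -0.00232077  0.75905441]
```

View pics/side4.png

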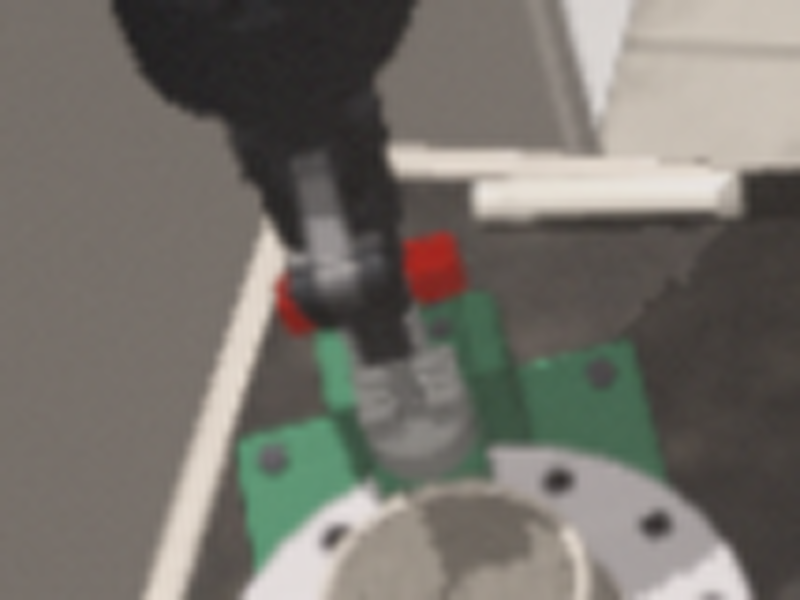

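The bar is turned a quarter turn, from about (285,305) to (460,265) in the crop. Now I'll lower the pin into the notch and check that the spring load goes away.

>>> step_arm(
  dp=[
    [0,0,0.2],
    [0,0,0.4],
    [0,0,0.6],
    [0,0,0.65],
    [0,0,0.65],
    [0,0,0.65],
  ],
  dr=[
    [0,0,0],
    [0,0,0],
    [0,0,0],
    [0,0,0],
    [0,0,0],
    [0,0,0],
  ],
  fingers=[1,1,1,1,1,1],
)

```text
time: 6.85
tool_pos: [498.6, -158.6, 117.3]
eef_rot: [0.001, 0.559, 0.829, -0.001]
ft_force: [-2.3, -5.8, 2.0]
grip_width: 12.2
```

The load is gone: Fz went from -9 to +2 N, so the notch now carries the pin. Opening.

>>> step_arm(
  dp=[
    [0,0,0],
    [0,0,0],
    [0,0,0],
    [0,0,0],
    [0,0,0],
    [0,0,0],
    [0,0,0],
    [0,0,0],
    [0,0,0],
    [0,0,0],
  ],
  dr=[
    [0,0,0],
    [0,0,0],
    [0,0,0],
    [0,0,0],
    [0,0,0],
    [0,0,0],
    [0,0,0],
    [0,0,0],
    [0,0,0],
    [0,0,0],
  ],
  fingers=[0.4,0,0,0,0,0,0,0,0,0],
)

```text
time: 7.68
tool_pos: [498.8, -157.4, 116.8]
eef_rot: [-0.0, 0.559, 0.829, 0.0]
ft_force: [-0.6, 0.2, 1.0]
grip_width: 85.1
```

>>> step_arm(
  dp=[
    [0,0,-3],
    [0,0,-6],
    [0,0,-9],
    [0,0,-12],
    [0,-4,-14],
    [0,-8,-14],
    [0,-12,-14],
    [0,-16,-14],
    [0,-20,-14],
    [0,-20,-14],
    [0,-20,-14],
  ],
  dr=[
    [0,0,0],
    [0,0,0],
    [0,0,0],
    [0,0,0],
    [0,0,0],
    [0,0,0],
    [0,0,0],
    [0,0,0],
    [0,0,0],
    [0,0,0],
    [0,0,0],
  ],
  fingers=[0,0,0,0,0,0,0,0,0,0,0],
)

```text
time: 8.6
tool_pos: [311.9, -233.2, 257.0]
eef_rot: [0.0, 0.561, 0.828, 0.0]
ft_force: [0.7, -0.7, 1.2]
grip_width: 85.4
```

Run:
```python
from h import *
s=manip.get_state(); print(s["time"],s["tool_pos"],s["ft_force"],s["grip_width"])
for n,(a,b,c,d) in (("side",(140,230,80,200)),("top",(150,240,330,450))):
    i=cams.capture(n); cv2.imwrite(f"pics/{n}5f.png",i); cv2.imwrite(f"pics/{n}5.png",cv2.resize(i[a:b,c:d],(800,600),interpolation=cv2.INTER_CUBIC))
```

```text
8.6 [ 311.92850074 -233.18584415  257.03226454] [ 0.74879531 -0.6689959   1.19039108] 85.43016778421739
```

View pics/side5.png

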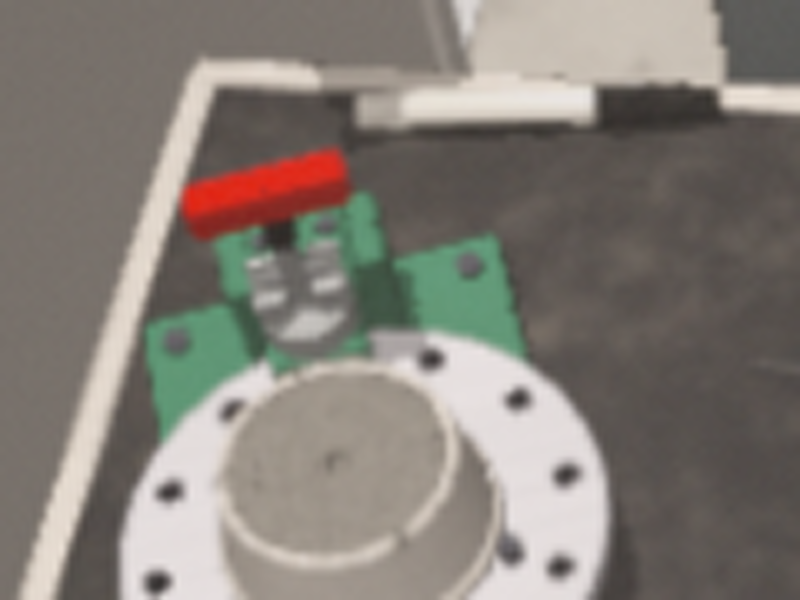

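View pics/top5.png

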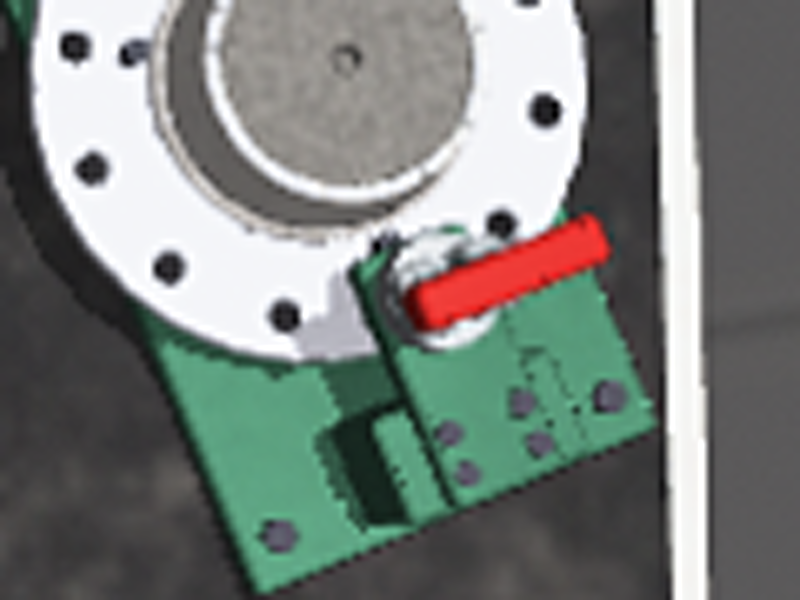

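The bar is parked across the radial line: ends at about (412,308) and (605,238) in the top crop, and (190,205) and (348,170) in the side crop. Measuring its height and angle.

Run:
```python
from h import *
A=lambda x,y:(330+x/6.667-.43,150+y/6.667-.43)
B=lambda x,y:(80+x/6.667-.43,140+y/6.667-.43)
print(tri(A(508,270),B(266,186)))
P=[onz("top",A(*c),145) for c in((415,308),(603,236))]; d=P[0]-P[1]
print(np.linalg.norm(d),np.degrees(np.arctan2(d[1],d[0])))
# red centroids, both pictures, against model bar at lifts
def red(n,f,w):
    a,b,c,e=w; i=cv2.imread(f)[a:b,c:e].astype(int); m=(i[...,2]>110)&(i[...,1]<70)&(i[...,0]<70); v,u=np.nonzero(m); return u.mean()+c,v.mean()+a
import itertools
for lift in(0,.009,.012,.015,.018):
    out=[]
    for n,w in(("side",(140,200,80,150)),("top",(170,210,380,430))):
        y=np.radians(112); R=np.array([[np.cos(y),-np.sin(y),0],[np.sin(y),np.cos(y),0],[0,0,1]])
        X=np.array(list(itertools.product((-26,26),(-6.5,6.5),(-8,8))))@R.T+[498.2,-157,125+lift*1e3]
        h=cv2.convexHull(proj(n,X).astype(np.float32)); M=cv2.moments(h); out+=[np.round([M["m10"]/M["m00"],M["m01"]/M["m00"]],2), np.round(red(n,f"pics/{n}5f.png",w),2)]
    print(lift,out)
i=cv2.imread("pics/top5f.png"); j=cv2.imread("pics/top0.png")
print("cube stand diff",cv2.absdiff(i,j)[170:250,100:190].max(), s if (s:=manip.get_state()["tool_pos"]) is None else s)
```

```text
(array([ 499.00511445, -156.35096363,  144.72817327]), np.float64(0.05309241362545033))
51.915964481376804 110.40523633681995
0 [array([121.28, 173.03]), array([119.39, 168.47]), array([402.67, 191.47]), array([406.36, 190.42])]
0.009 [array([120.32, 170.37]), array([119.39, 168.47]), array([404.28, 191.06]), array([406.36, 190.42])]
0.012 [array([120.  , 169.48]), array([119.39, 168.47]), array([404.82, 190.91]), array([406.36, 190.42])]
0.015 [array([119.68, 168.58]), array([119.39, 168.47]), array([405.37, 190.77]), array([406.36, 190.42])]
0.018 [array([119.35, 167.68]), array([119.39, 168.47]), array([405.92, 190.63]), array([406.36, 190.42])]
cube stand diff 5 [ 313.83045583 -232.65908465  256.97104933]
```

Triangulation gives 11.9 mm of lift. The colour-centroid check reads higher, so I'll test its bias on the first pictures, where the lift is 0.

Run:
```python
from h import *
import itertools
def red(f,w):
    a,b,c,e=w; i=cv2.imread(f)[a:b,c:e].astype(int); m=(i[...,2]>110)&(i[...,1]<70)&(i[...,0]<70); v,u=np.nonzero(m); return np.array([u.mean()+c,v.mean()+a])
W={"side":(140,200,80,150),"top":(165,215,380,430)}
from scipy.optimize import least_squares
for tag,yaw in(("0",22),("5f",112)):
    def res(p):
        o=[]
        for n in W:
            y=np.radians(yaw); R=np.array([[np.cos(y),-np.sin(y),0],[np.sin(y),np.cos(y),0],[0,0,1]])
            X=np.array(list(itertools.product((-26,26),(-6.5,6.5),(-8,8))))@R.T+p
            M=cv2.moments(cv2.convexHull(proj(n,X).astype(np.float32))); o+=list(np.array([M["m10"],M["m01"]])/M["m00"]-red(f"pics/{n}{tag}.png",W[n]))
        return o
    r=least_squares(res,[498,-157,130],diff_step=1e-3); print(tag,r.x,r.fun)
```

```text
0 [ 497.78177216 -157.82800345  130.77537617] [-0.13831559 -0.01989348 -0.11071471  0.0163944 ]
5f [ 498.65767305 -157.96986513  141.01748681] [-0.31518936 -0.04611657 -0.25117847  0.03743707]
```

Run:
```python
from workcell import manip
print(manip.hand_in())
```

```text
the job is handed in; nothing more can be done
None
```

The ring-mould table's plunger is parked in its rest notch, and I handed the job in at about 9 s of the 32 s allowed. I gripped the red bar, lifted it about 18 mm, turned it a quarter turn clockwise, lowered it, let go and moved the arm well clear.

- **Seating:** While I was lowering the bar, the vertical force on the wrist went from -9 N to +2 N. That means the notch was carrying the pin before I released it.
- **Lift:** After release, triangulating the bar's top gave 11.9 mm of lift. A rougher colour-centroid check, corrected for its bias on the first pictures, gave 10.2 mm. The two disagree by about 1.7 mm, but both are inside 9–14.5 mm.
- **Turn:** The bar has turned about 88° from its engaged direction.
- **Cube table:** The top picture around the cube stand's handle is essentially unchanged from the start, so its plunger is still down.
- **Robot:** It was touching nothing at hand-in; the gripper was open, about 200 mm from the handle at 257 mm height.

I checked the plunger for rest only in the final pictures and did not measure its speed. The hand-in reports no verdict.

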